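Free the painted panel and lean it on the drying rack

ROBOT

A 6-joint arm with a two-finger parallel gripper is mounted at the origin on the work surface. World frame = base frame: x ahead of the robot, y to its left, z up, the work surface at z = 0. Lengths are in m, angles in rad, forces in N, time in s.
With the tool pointing down it reaches from about 0.25 to 0.8 m from the base axis. Payload 3.9 kg.
Tool frame: the origin (TCP) lies on the centre line of the jaws, within the pads' length; the fingertips stand 14 mm ahead of it and the grasp point (between the pads) lies 5 mm behind it; z points along the fingers, y is the line along which they close (so a half turn about z gives the same grasp; the last joint's range is limited). The gripper opens to 85 mm and grips with 20 to 120 N. Pads are 22 mm wide; open, the fingers measure 114 mm over their backs; the gripper's body (76 mm by 85 mm) begins 54 mm behind the grasp point. The pads swing forward as they close: fully open they stand 13 mm farther back than shut.
Start: joints at [-1.24, 0.26, -0.138, 1.173, 0, 1.571], TCP at [0.171, -0.497, 0.245] pointing down, gripper open.
Joint ranges: [-2.78, 2.78], [-0.83, 1.72], [-1.28, 1.37], [-1.9, 2.12], [-1.57, 1.48], [-3.14, 3.14]. Speed limits (rad/s): [2.57, 2.57, 3.14, 3.14, 3.14, 3.14].

INTERFACE

Orientations are given as a unit quaternion [w, x, y, z].
In Python, from rig import status, cams, order gives the robot as it stands. The module is installed in compiled form; this text tells all that it offers.
- The arm moves only by the tool send_rows, never from a script. Its argument "series" is a list of rows, each a list of 5 numbers: the opening, from 0 (shut) to 1 (fully open), then the shift along the tool's x, y, z in cm, then the turn about the tool's z in degrees. In form: [[gripper, tx, ty, tz, spin], ...]. A call has 1 to 12 rows; each row is the pose to reach, as a shift and turn from the pose commanded when the call began, along the tool's axes at that moment; what a row does not reach only later rows make up. A row lasts 1/10 s, in which the tool goes at most 50 mm and 8.59 degrees, less where a joint would pass 70% of its speed; a pose out of reach is approached as far as the arm can. A call with a gripper value outside its range is refused whole. The fingers move at their own pace and stop on an object; "force" is the grip in N (left out, the last holds). Time passes only in rows, so rows that repeat a pose let the fingers close. It gives the time, the measured TCP pose, the force, the opening and the grip force at its end, in the units of the state.
- status.read_state(): the state, without advancing time (a new reading comes with each control period).
- cams.get_image(name): name is "scene" or "top" or "wrist"; returns the picture (420x560x3 uint8, blue, green, red); there is no depth.
- cams.camera_params(name): a dict with "intrinsics" (3x3 intrinsics, pixels), "k1" (the pictures are not rectified: a ray, as slopes to the right and down, at radius r is drawn at 1 + k1 r^2 times it, then the intrinsics apply), "position" and "orientation" of the camera in the world. Camera axes: x right, y down, z forward; pixel columns grow to the right and rows downward; lengths in m; the calibration is good to about 2 mm. A picture is of the moment at which its call begins: read the wrist's pose just before it. camera_params takes no time and is no camera call; for the wrist camera it gives the pose at the moment of the call.
- order.hand_in(): hands the job in; it is judged then, once.
The state is a dict: "clock": time; "q": joint angles; "dq": joint speeds; "tau": joint torques, N m; "ee_pos": TCP position; "tcp_rot": TCP orientation; "contact_force": force on the tool from outside, world axes, zero at the start; "ft_torque": the same for the moment, N m; "grip_width": finger opening in m; "finger_force": force on a finger pad.
Only numpy, scipy, OpenCV 4.12 (cv2) and the standard library are available. Lean on these libraries where they do the work, as an engineer would, in place of code of your own. Each camera call takes 0.05 s, during which the arm holds its last target. There are 200 camera calls.

TASK

With the drift punch (not the fingers) drive the stuck ring pin through from its bare end until the green panel is free, and lay the punch back on its rest. Then lift the panel out of the fixture and lean it on the drying rack, set down gently with its foot on the yellow line and its upper part resting on the rail, so that it stays leaning about 20 degrees off upright when you let go. Leave the other things on the bench where they are.

Things in the scene. Friction and masses are not known exactly. Their poses are not given: they have to be found in the camera images.
- fixture: Grey clamping fixture, fixed. Origin: centre of its underside; x = driving direction of the pin (bare end to ring end), y = along the slot, z up. Foot plate 130 x 150 x 12 mm. Two walls 110 mm wide (y), tops 95 mm above the bench; between them an open-ended slot 13 mm wide (x -6.5 to +6.5), slot floor 40 mm above the bench. Near wall x -18.5 to -6.5, far wall x +6.5 to +24.5
- bore (a point): Mouth of the 14 mm bore in the outer face of the near wall, on the bore's axis, 75 mm above the bench; axes as the fixture's. The bore runs along x through both walls
- pin (a joint): How far the stuck ring pin has been driven along the fixture's +x (m): 0 = as made, starts at 0 to 0.003, 0.045 = end stop. It takes about 10 N, stays where it is left and does not fall out. From 0.034 its bare end has left the slot: the panel is free and the pin hangs in the far wall
- pin_tip (a point): Centre of the bare flat end (11 mm across, rust-coloured) of the ring pin, which stands some 6 mm out of the near wall at the start; moves with the pin. The other end, beyond the far wall, has a collar and a steel ring
- panel_mid (a point): Centre of the loose green metal cover panel, 10 mm thick (x) x 130 mm wide (y) x 200 mm tall (z), about 0.66 kg. It starts upright in the fixture's slot, foot on the slot floor, top 240 mm above the bench. x = its face normal, y = along its width, z = towards its top edge. The pin passes through a 17 mm hole 35 mm above its foot
- panel_foot (a point): Centre of the panel's underside (100 mm below its centre); axes as the panel's
- panel_top (a point): Centre of the panel's top edge; axes as the panel's
- rack: Drying rack, fixed: plywood base with a black rubber mat (x -105 to +55 mm, 230 mm along y), its upper face 15 mm above the bench, no ledge: the rubber holds the panel's foot. Origin: on the bench under the middle of the 10 mm wide yellow line painted on the mat along y; x = from the rail towards the line, z up
- rail (a point): Middle of the rack's horizontal round steel rail (12 mm thick, 232 mm long along y), at x = -50 mm in the rack's frame, 135 mm above the bench; thin posts at y = +-108 mm. A panel whose rail-side bottom edge stands on the line's middle and whose face rests on the rail leans 20 degrees off upright, its top towards the rack's -x
- punch_grip (a point): Centre of the 12 x 12 x 110 mm square shank of the loose steel drift punch (0.14 kg). x = towards its nose (7 mm round, 60 mm long, from 55 to 115 mm ahead of this point), z up. It starts lying level on its rest, shank centre 31 mm above the bench
- punch_tip (a point): The punch's flat nose tip, 115 mm ahead of its shank centre
- rest_mid (a point): Punch rest, a small orange plastic stand, fixed: two bars 12 mm long (x), 50 mm wide (y), tops 25 mm above the bench, at x = +-42 mm, only a 6 mm board between them. The point is where the centre of the shank lies when the punch is on the rest (31 mm above the bench); x = along the punch, nose to +x
- carton: Bystander: blue nail carton 110 x 85 x 55 mm; origin under its centre
- tin: Bystander: flat aluminium tin, 70 mm across, 30 mm high; origin under its centre
- grate: Bystander: round black iron grate, 150 mm across, 8 mm high; origin under its centre
- wrench: Bystander: wrench lying on the bench; origin under its middle
- hammer: Bystander: hammer lying on the bench; origin under its middle
Mind the look-alikes: they are no part of the job. Several things look just like the fixture: the one meant starts farthest from the robot's base.

How it is judged:
By the outcome, as a careful person would: the job done as asked, in the order asked, and still so for the second after the job is handed in, with the robot touching nothing.
It also fails if it takes over 67 s, if anything falls off the work surface, if the arm or the gripper's body presses on something with over 40 N, if the wrist force passes 120 N, or if a joint passes its speed limit or range.

## Working session

There is one attempt and no reset: what is moved stays moved. The work goes in short steps, Python scripts to look and compute and a tool call to move; the robot and the scene stay as the last step left them, time stands still between calls to the robot, and variables do not carry over. Pictures are saved under pics/ and viewed, at most 10 in all, crops included, and the job is handed in when it is done.

Besides the shell and the picture viewer there is one more tool, called after "Call:" as name([rows], argument=value, ...), one row to a line, values as JSON. send_rows: Moves the arm, as the interface text tells. Its arguments: {"type":"object","properties":{"series":{"type":"array","items":{"type":"array","items":{"type":"number"}}},"force":{"type":"number"}},"required":["series"]}

```bash
mkdir -p pics; cat > h.py <<'E'
import numpy as np, cv2
from scipy.spatial.transform import Rotation as R
from rig import status, cams, order
def rot(q): return R.from_quat([q[1],q[2],q[3],q[0]]).as_matrix()
def snap(n,f=None):
    p=cams.camera_params(n); im=cams.get_image(n)
    if f: cv2.imwrite('pics/'+f,im)
    return im,p
def ray(p,u,v):
    K=np.array(p['intrinsics']);
    d=cv2.undistortPoints(np.array([[[u,v]]],float),K,np.array([p['k1'],0,0,0,0.]))[0,0]
    return np.array(p['position']),rot(p['orientation'])@np.array([d[0],d[1],1])
def onz(p,u,v,z):
    c,d=ray(p,u,v); return c+d*(z-c[2])/d[2]
def proj(p,X):
    Rm=rot(p['orientation']); X=np.atleast_2d(X).astype(float)
    rv=cv2.Rodrigues(Rm.T)[0]; t=-Rm.T@np.array(p['position'])
    return cv2.projectPoints(X,rv,t,np.array(p['intrinsics']),np.array([p['k1'],0,0,0,0.]))[0][:,0]
E
python3 - <<'E'
from h import *
s=status.read_state(); print({k:np.round(v,3).tolist() for k,v in s.items()})
for n in('scene','top'):
    im,p=snap(n,n+'0.png'); print(n,{k:np.round(v,4).tolist() for k,v in p.items()})
E
```

```text
{'clock': 0.0, 'q': [-1.24, 0.261, -0.139, 1.173, 0.0, 1.571], 'dq': [-0.001, -0.002, -0.0, -0.0, 0.0, -0.001], 'tau': [-0.001, -40.567, 25.393, 0.019, -0.0, 0.0], 'ee_pos': [0.17, -0.496, 0.244], 'tcp_rot': [-0.001, 0.986, 0.165, -0.0], 'contact_force': [0.323, 0.328, 0.505], 'ft_torque': [-0.005, 0.017, 0.004], 'finger_force': 0.0, 'grip_width': 0.085}
scene {'intrinsics': [[417.6364, 0.0, 275.2238], [0.0, 417.6364, 204.1324], [0.0, 0.0, 1.0]], 'k1': -0.123, 'position': [1.2129, -0.058, 1.2337], 'orientation': [-0.2046, 0.7078, 0.6494, -0.1885]}
top {'intrinsics': [[487.1604, 0.0, 275.0128], [0.0, 487.1604, 204.3345], [0.0, 0.0, 1.0]], 'k1': 0.0113, 'position': [0.32, -0.0128, 1.4763], 'orientation': [0.0594, -0.7021, 0.7079, -0.0488]}
```

View pics/scene0.png

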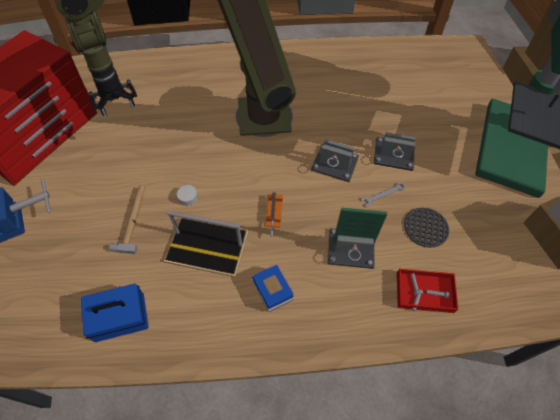

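View pics/top0.png

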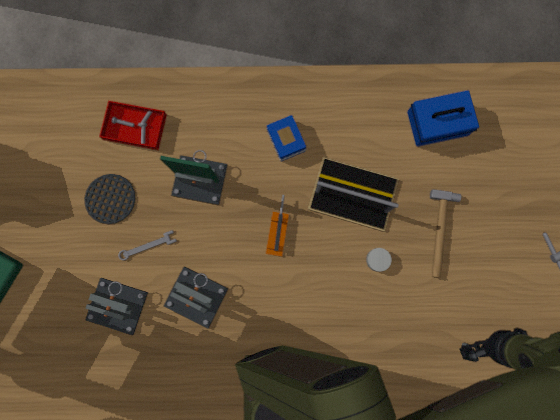

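Three fixture look-alikes appear in the top view, at (200,180), (197,297) and (117,305). The first fits: it holds the green panel and is farthest from the base, which sits at the bottom of the image. I'll confirm it with an enlarged crop.

```bash
python3 - <<'E'
from h import *
t=cv2.imread('pics/top0.png'); s=cv2.imread('pics/scene0.png')
def c(im,x,y,w,h): return cv2.resize(im[y:y+h,x:x+w],(400,300),interpolation=cv2.INTER_CUBIC)
g=np.vstack([np.hstack([c(t,150,140,100,75),c(s,310,195,100,75)]),np.hstack([c(t,232,188,100,75),c(t,305,155,100,75)])])
cv2.imwrite('pics/crop1.png',g)
p=cams.camera_params('top')
for n,u,v,z in [('fixA',200,180,.03),('fixB',197,297,.03),('fixC',117,305,.03),('tin',379,260,.03),('grate',110,199,0)]:
    print(n,onz(p,u,v,z).round(3))
E
```

```text
fixA [0.62  0.235 0.03 ]
fixB [0.271 0.238 0.03 ]
fixC [0.25  0.472 0.03 ]
tin [ 0.375 -0.296  0.03 ]
grate [0.57  0.517 0.   ]
```

View pics/crop1.png

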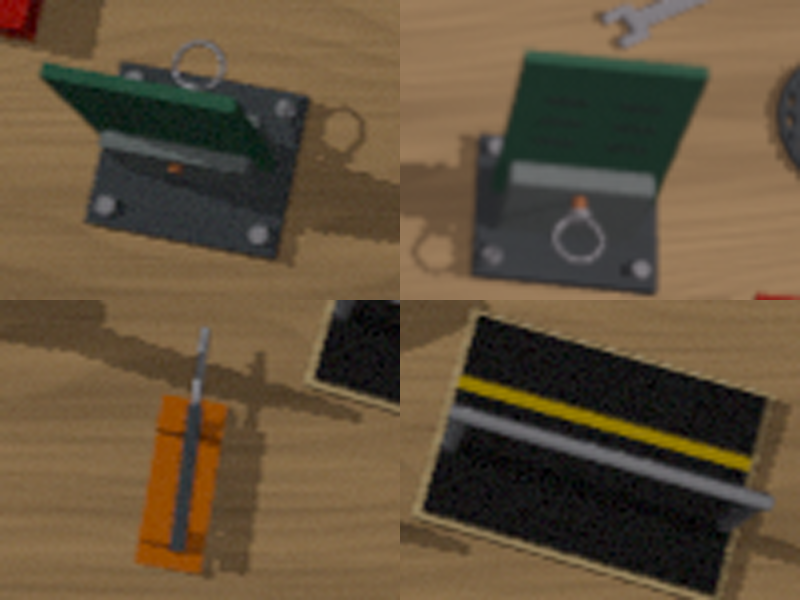

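The crop confirms fixture A: green panel, rust-coloured tip at top px (194,182) facing the robot, ring on the far side. Next I'll fit the poses.

```bash
cat > fit.py <<'E'
from h import *
from scipy.optimize import least_squares
def fit(obs,x0):
    # obs: list of (params, local xyz, pixel); pose x,y,yaw on bench
    def res(v):
        c,s=np.cos(v[2]),np.sin(v[2]); M=np.array([[c,-s,0],[s,c,0],[0,0,1]])
        return np.concatenate([(proj(p,M@np.array(l)+[v[0],v[1],0])[0]-px) for p,l,px in obs])
    r=least_squares(res,x0,loss='soft_l1'); return r.x,np.abs(r.fun).reshape(-1,2).round(1)
E
python3 - <<'E'
from fit import *
t=cams.camera_params('top'); s=cams.camera_params('scene')
F=[(t,(.065,.075,.012),(180.5,155.75)),(t,(.065,-.075,.012),(227,164.25)),(t,(-.065,-.075,.012),(219,204.5)),(t,(-.065,.075,.012),(172,195.5)),
(s,(.065,-.075,.012),(328.5,263)),(s,(.065,.075,.012),(373.75,268)),(s,(-.065,-.075,.012),(329.5,228.75)),
(s,(-.005,-.065,.24),(341.75,208)),(s,(-.005,.065,.24),(386.75,212.5)),(t,(.005,.065,.24),(160.8,156.3)),(t,(.005,-.065,.24),(210,164.2)),(t,(-.024,0,.075),(193.75,182.5))]
v,e=fit(F,[.62,.235,0]); print('fix',v.round(4),np.degrees(v[2]).round(2),e.tolist())
a=onz(t,283.25,195.5,.031);b=onz(t,276.5,250,.031);d=a-b
print('punch',a.round(4),b.round(4),np.linalg.norm(d),np.degrees(np.arctan2(d[1],d[0])),'grip',(a-.115*d/np.linalg.norm(d)).round(4))
Rk=[(t,(0,.115,.015),(320,175.5)),(t,(0,-.115,.015),(392,196)),(t,(-.05,.116,.141),(318,182.75)),(t,(-.05,-.116,.141),(397.5,205.75))]
v,e=fit(Rk,[.6,-.2,0]); print('rack',v.round(4),np.degrees(v[2]).round(2),e.tolist())
E
```

```text
fix [ 0.6272  0.2403 -0.1888] -10.82 [[0.5, 1.2], [0.4, 1.3], [0.1, 0.6], [0.9, 0.3], [0.9, 0.6], [0.7, 1.5], [0.4, 1.7], [1.1, 1.7], [0.1, 2.2], [0.1, 1.2], [0.7, 0.5], [0.3, 0.0]]
punch [ 0.57   -0.0168  0.031 ] [0.4065 0.0047 0.031 ] 0.16485210764451108 -7.511250156091127 grip [ 0.456  -0.0018  0.031 ]
rack [ 0.6006 -0.2376 -0.2961] -16.97 [[0.7, 0.2], [0.4, 0.3], [0.6, 0.2], [0.9, 0.1]]
```

Call:
send_rows([
  [1,43,-37.4,0,0],
  [1,43,-37.4,0,0],
  [1,43,-37.4,0,0],
  [1,43,-37.4,0,0],
  [1,43,-37.4,0,0],
  [1,43,-37.4,0,0],
  [1,43,-37.4,0,0],
  [1,43,-37.4,0,0],
  [1,43,-37.4,0,0],
  [1,43,-37.4,0,0],
  [1,43,-37.4,0,0],
  [1,43,-37.4,0,0],
])

```text
clock: 1.3
ee_pos: [0.4574, 0.0004, 0.245]
tcp_rot: [-0.001, 0.986, 0.167, 0.0]
contact_force: [0.1, -0.1, -0.0]
grip_width: 0.0857
finger_force: 0.0
```

```bash
cat >> h.py <<'E'
def rel(pos,yaw,half=True,s=None):
    """cm shift + spin for target TCP position and tool-x yaw(deg)"""
    s=s or status.read_state(); M=rot(s['tcp_rot']); d=M.T@(np.array(pos)-s['ee_pos'])*100
    y0=np.degrees(np.arctan2(M[1,0],M[0,0])); a=-((yaw-y0+180)%360-180)
    return d.round(2),'yaw',y0.round(2),'spin',a.round(2),'q6',np.degrees(s['q'][5]).round(1),'q1',np.degrees(s['q'][0]).round(1)
E
python3 - <<'E'
from h import *
s=status.read_state();print(s['clock'],np.round(s['ee_pos'],4),np.round(s['q'],3))
print(rel([.456,-.002,.2],-7.5)); print(rel([.456,-.002,.2],172.5))
im,p=snap('wrist','w1.png'); print(p['position'],p['orientation'],proj(p,[[.57,-.017,.031],[.456,-.002,.031],[.402,.005,.031]]))
E
```

```text
1.3 [4.574e-01 4.000e-04 2.450e-01] [ 0.000e+00  1.440e-01 -2.900e-01  1.136e+00  1.000e-03  2.807e+00]
(array([-0.22,  0.19,  4.5 ]), 'yaw', np.float64(19.2), 'spin', np.float64(26.7), 'q6', np.float64(160.8), 'q1', np.float64(0.0))
(array([-0.22,  0.19,  4.5 ]), 'yaw', np.float64(19.2), 'spin', np.float64(-153.3), 'q6', np.float64(160.8), 'q1', np.float64(0.0))
[0.52006994 0.02312361 0.37438304] [ 0.1087515   0.80788093 -0.57401782 -0.07749231] [[334.08404492  71.92119869]
 [276.17642165 184.65892885]
 [251.95446668 232.01588403]]
```

View pics/w1.png

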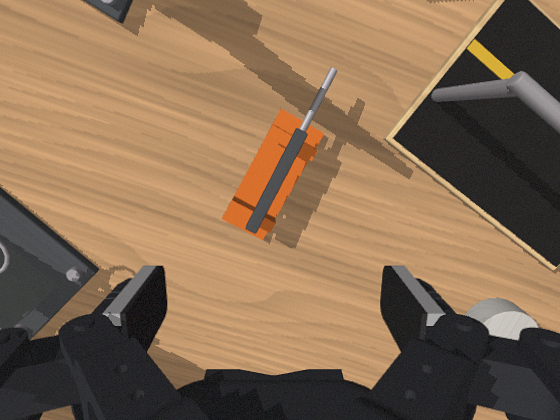

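The wrist view shows the punch nose tip at (333,69) and the tail at (251,232), within 3 px of the prediction. I'll refine the pose and spin to the half-turn grasp, because of the J6 range.

```bash
python3 - <<'E'
from h import *
p=cams.camera_params('wrist')
a=onz(p,333,69.5,.0345);b=onz(p,251,231.5,.037);d=a-b;d[2]=0
print(a,b,np.linalg.norm(d),np.degrees(np.arctan2(d[1],d[0])),a-.115*d/np.linalg.norm(d), b+.055*d/np.linalg.norm(d))
m=(a-.115*d/np.linalg.norm(d)+b+.055*d/np.linalg.norm(d))/2; m[2]=.15
print(rel(m,172.5))
E
```

```text
[ 0.57208015 -0.01364288  0.0345    ] [0.40534133 0.00751926 0.037     ] 0.16807637628829386 -7.233187920421871 [0.45799533 0.00083652 0.0345    ] [0.45990364 0.00059432 0.037     ]
(array([0.02, 0.1 , 9.49]), 'yaw', np.float64(19.25), 'spin', np.float64(-153.25), 'q6', np.float64(160.8), 'q1', np.float64(0.1))
```

Call:
send_rows([
  [1,0,0,0,-100],
  [1,0,0,0,-100],
  [1,0,0,0,-100],
  [1,0,0,0,-100],
  [1,0,0,0,-100],
  [1,0,0,0,-100],
  [1,0,0,0,-100],
  [1,0,0,0,-100],
  [1,0,0,0,-100],
  [1,0,0,0,-100],
  [1,0,0,0,-100],
  [1,0,0,0,-100],
])

```text
clock: 2.55
ee_pos: [0.4551, -0.0036, 0.2449]
tcp_rot: [-0.0, 0.506, 0.863, -0.0]
contact_force: [0.5, -0.2, 0.2]
grip_width: 0.0854
finger_force: 0.0
```

```bash
python3 - <<'E'
from h import *
print(np.round(status.read_state()['ee_pos'],4))
for i in range(2): print(rel([.459,.0007,.15],172.7))
E
```

```text
[ 0.4551 -0.0036  0.2449]
(array([0.18, 0.56, 9.49]), 'yaw', np.float64(119.2), 'spin', np.float64(-53.5), 'q6', np.float64(60.4), 'q1', np.float64(-0.4))
(array([0.18, 0.56, 9.49]), 'yaw', np.float64(119.2), 'spin', np.float64(-53.5), 'q6', np.float64(60.4), 'q1', np.float64(-0.4))
```

Call:
send_rows([
  [1,0,0,0,-53.5],
  [1,0,0,0,-53.5],
  [1,0,0,4,-53.5],
  [1,0,0,8,-53.5],
  [1,0,0,9.5,-53.5],
  [1,0,0,9.5,-53.5],
  [1,0,0,9.5,-53.5],
  [1,0,0,9.5,-53.5],
  [1,0,0,9.5,-53.5],
])

```text
clock: 3.45
ee_pos: [0.4555, -0.0034, 0.1502]
tcp_rot: [-0.0, 0.066, 0.998, -0.0]
contact_force: [-0.1, 0.1, 0.2]
grip_width: 0.0853
finger_force: 0.0
```

```bash
python3 - <<'E'
from h import *
print(np.round(status.read_state()['ee_pos'],4),rel([.459,.0007,.026],172.7))
im,p=snap('wrist','w2.png'); print(proj(p,[[.572,-.0136,.0345],[.459,.0007,.037],[.4053,.0075,.037]]))
E
```

```text
[ 0.4555 -0.0034  0.1502] (array([-0.3 ,  0.46, 12.42]), 'yaw', np.float64(172.38), 'spin', np.float64(-0.32), 'q6', np.float64(7.2), 'q1', np.float64(-0.4))
[[279.37410776 352.49534094]
 [279.00547915 215.555285  ]
 [278.78932364 137.34120567]]
```

View pics/w2.png

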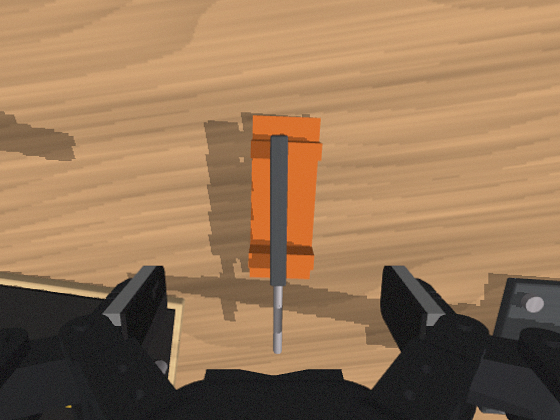

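Call:
send_rows([
  [1,-0.3,0.42,4,0],
  [1,-0.3,0.42,8,0],
  [1,-0.3,0.42,11,0],
  [1,-0.3,0.42,12.4,0],
  [1,-0.3,0.42,12.4,0],
  [0,-0.3,0.42,12.4,0],
  [0,-0.3,0.42,12.4,0],
  [0,-0.3,0.42,12.4,0],
  [0,-0.3,0.42,12.4,0],
  [0,-0.3,0.42,12.4,0],
  [0,-0.3,0.42,12.4,0],
], force=80)

```text
clock: 4.6
ee_pos: [0.4598, 0.0006, 0.0271]
tcp_rot: [0.001, 0.066, 0.998, -0.0]
contact_force: [-1.2, -1.1, 6.0]
grip_width: 0.0101
finger_force: 78.1
```

```bash
python3 - <<'E'
from h import *
s=status.read_state();print(np.round(s['ee_pos'],4),s['grip_width'],s['finger_force'],s['contact_force'],rel([.459,.0007,.026],172.4))
E
```

```text
[0.4598 0.0006 0.0271] 0.010098469618405876 78.05628776550293 [-1.19069561 -1.05464958  6.01269341] (array([0.08, 0.  , 0.11]), 'yaw', np.float64(172.44), 'spin', np.float64(0.04), 'q6', np.float64(7.6), 'q1', np.float64(0.1))
```

Call:
send_rows([
  [0,0,0,-4,0],
  [0,0,0,-8,0],
  [0,0.5,3,-9,1],
  [0,1.5,8,-9,3.2],
  [0,2.5,13,-9,3.2],
  [0,3.5,18,-9,3.2],
  [0,4.5,23,-9,3.2],
  [0,5.3,27,-9,3.2],
  [0,5.3,27,-9,3.2],
  [0,5.3,27,-9,3.2],
  [0,5.3,27,-9,3.2],
])

```text
clock: 5.7
ee_pos: [0.4416, 0.2742, 0.1159]
tcp_rot: [-0.001, 0.094, 0.996, -0.001]
contact_force: [-0.5, -0.8, -1.0]
grip_width: 0.0104
finger_force: 78.7
```

```bash
python3 - <<'E'
from h import *
s=status.read_state();print(s['clock'],np.round(s['ee_pos'],4),s['grip_width'],rel([.4425,.2756,.0711],169.2))
im,p=snap('wrist','w3.png'); print(p['position'])
c,sn=np.cos(np.radians(-10.8)),np.sin(np.radians(-10.8)); M=np.array([[c,-sn,0],[sn,c,0],[0,0,1]])
T=np.array(s['ee_pos']);Y=rot(s['tcp_rot']); 
print('tip',proj(p,T-Y[:,0]*.113+[0,0,.004]))
L=[(-.0245,0,.075),(-.0185,0,.075),(-.0185,.055,.095),(-.0185,-.055,.095),(-.065,.075,.012),(-.065,-.075,.012)]
print(proj(p,np.array([M@l+[.6272,.2403,0] for l in L])))
E
```

```text
5.7 [0.4416 0.2742 0.1159] 0.010373980473665945 (array([-0.07,  0.16,  4.48]), 'yaw', np.float64(169.22), 'spin', np.float64(0.02), 'q6', np.float64(42.6), 'q1', np.float64(31.9))
[0.37518462 0.28767724 0.24532927]
tip [[272.04190736 513.1842078 ]]
[[274.83160163 496.8695649 ]
 [274.81710161 504.25394328]
 [371.24017388 542.43367238]
 [178.6427364  541.85016275]
 [372.79440199 370.76132567]
 [176.82835287 370.37125561]]
```

View pics/w3.png

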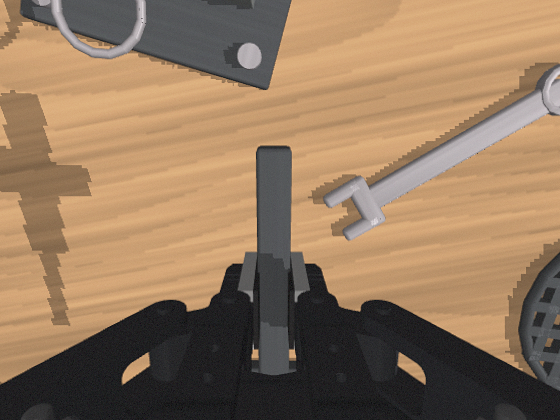

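The wrist camera faces backwards here: it shows the shank gripped and straight at (273,260) with the fixture out of view. I'll move to the pre-insertion pose and check it with the fixed cameras.

Call:
send_rows([
  [0,-1,0.16,4.48,0],
  [0,-3,0.16,4.48,0],
  [0,-3,0.16,4.48,0],
  [0,-3,0.16,4.48,0],
  [0,-3,0.16,4.48,0],
])

```text
clock: 6.25
ee_pos: [0.4718, 0.2708, 0.0722]
tcp_rot: [0.0, 0.094, 0.996, 0.0]
contact_force: [0.1, 0.6, -1.5]
grip_width: 0.0107
finger_force: 78.7
```

```bash
python3 - <<'E'
from h import *
s=status.read_state();print(s['clock'],np.round(s['ee_pos'],4),rel([.4718,.2699,.0711],169.2))
T=np.array(s['ee_pos']);Y=rot(s['tcp_rot']); tip=T-Y[:,0]*.113+[0,0,.004]
a=[]
for n,f,x,y in(('top','t2',150,140),('scene','s2',300,180)):
    im,p=snap(n,f+'.png'); print(n,'tip',(proj(p,tip)[0]),'pin',proj(p,[.6031,.2449,.075])[0])
    q=proj(p,tip)[0].astype(int); x,y=q[0]-33,q[1]-37
    print(x,y); a.append(cv2.resize(im[y:y+75,x:x+66],(396,450),interpolation=cv2.INTER_CUBIC))
cv2.imwrite('pics/crop2.png',np.hstack(a))
E
```

```text
6.25 [0.4718 0.2708 0.0722] (array([-0.01, -0.09,  0.11]), 'yaw', np.float64(169.19), 'spin', np.float64(-0.01), 'q6', np.float64(40.6), 'q1', np.float64(29.8))
top tip [192.26493292 189.41103032] pin [194.05905042 182.68629496]
159 152
scene tip [354.71274701 224.6558249 ] pin [354.37912191 230.4996685 ]
321 187
```

View pics/crop2.png

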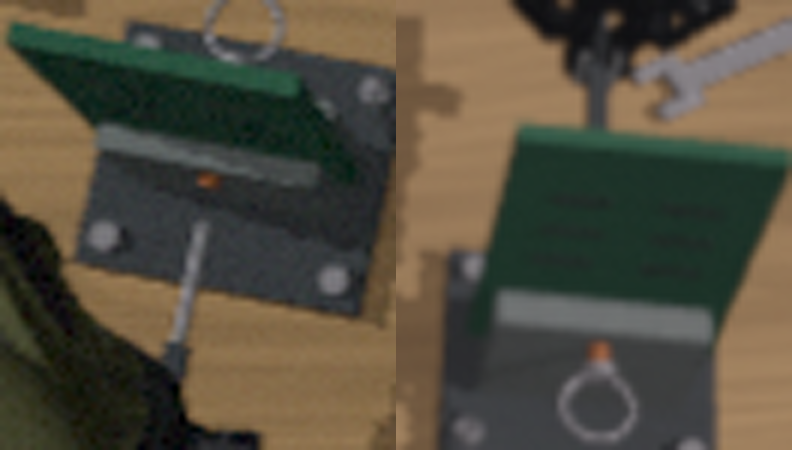

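```bash
python3 - <<'E'
from h import *
p=cams.camera_params('top')
for f in('top0','t2'):
    im=cv2.imread(f'pics/{f}.png').astype(float); B,G,Rr=im[...,0],im[...,1],im[...,2]
    w=np.clip(Rr-1.25*G-15,0,None); w[:176]=0;w[190:]=0;w[:,:185]=0;w[:,203:]=0
    ys,xs=np.nonzero(w); u=(xs*w[ys,xs]).sum()/w.sum(); v=(ys*w[ys,xs]).sum()/w.sum()
    print(f,'rust',u,v,len(xs),onz(p,u,v,.078))
im=cv2.imread('pics/t2.png').astype(float).sum(2)
U=[];
for v in range(190,210):
    r=im[v,181:201]; w=np.clip(r-np.median(r)-40,0,None); 
    if w.sum()>0: U.append((v,(w*np.arange(181,201)).sum()/w.sum(),w.sum()))
U=np.array(U); print(U.round(1).tolist())
P=np.array([onz(p,u,v,.078) for v,u,w in U]); print(P[0],P[-1])
E
```

```text
top0 rust 193.1860465116279 181.68217054263565 5 [0.60552014 0.24696834 0.078     ]
t2 rust 193.03867403314916 181.5745856353591 6 [0.6058461  0.24740737 0.078     ]
[[190.0, 191.8, 215.0], [191.0, 191.6, 271.5], [192.0, 191.5, 231.0], [193.0, 191.2, 218.5], [194.0, 190.9, 254.0], [195.0, 190.7, 308.0], [196.0, 190.6, 291.5], [197.0, 190.5, 216.0], [198.0, 186.8, 355.0], [199.0, 184.6, 546.0], [200.0, 188.0, 175.0], [201.0, 189.0, 17.5], [203.0, 188.0, 3.5], [204.0, 188.4, 26.0], [205.0, 188.4, 30.0], [206.0, 188.0, 22.0], [207.0, 188.0, 11.0], [208.0, 187.0, 3.0]]
[0.58076027 0.25046335 0.078     ] [0.52767128 0.26355021 0.078     ]
```

Call:
send_rows([
  [0,0,0.06,0.1,0],
  [0,-0.5,0.06,0.1,0],
  [0,-1,0.06,0.1,0],
  [0,-1.5,0.06,0.1,0],
  [0,-2,0.06,0.1,0],
  [0,-2.3,0.06,0.1,0],
  [0,-2.6,0.06,0.1,0],
  [0,-2.9,0.06,0.1,0],
  [0,-3.2,0.06,0.1,0],
], force=110)

```text
clock: 7.25
ee_pos: [0.4995, 0.266, 0.0696]
tcp_rot: [-0.004, 0.093, 0.996, 0.0]
contact_force: [-9.0, 3.2, 2.6]
grip_width: 0.0099
finger_force: 109.3
```

```bash
python3 - <<'E'
from h import *
s=status.read_state();print(s['clock'],np.round(s['ee_pos'],4),s['contact_force'],s['ft_torque'],rel([.4718,.2699,.0711],169.2))
p=cams.camera_params('top');im=cams.get_image('top')
T=np.array(s['ee_pos']);Y=rot(s['tcp_rot']); print(proj(p,T-Y[:,0]*.113+[0,0,.004]))
im2=cams.get_image('scene')
a=[cv2.resize(im[150:225,150:216],(396,450),interpolation=cv2.INTER_CUBIC),cv2.resize(im2[200:275,321:387],(396,450),interpolation=cv2.INTER_CUBIC)]
cv2.imwrite('pics/crop3.png',np.hstack(a))
E
```

```text
7.25 [0.4995 0.266  0.0696] [-8.97202003  3.21869893  2.57939254] [0.47735107 1.42718064 0.1963673 ] (array([ 2.79, -0.13, -0.13]), 'yaw', np.float64(169.35), 'spin', np.float64(0.15), 'q6', np.float64(38.5), 'q1', np.float64(27.9))
[[194.17835321 180.36918174]]
```

View pics/crop3.png

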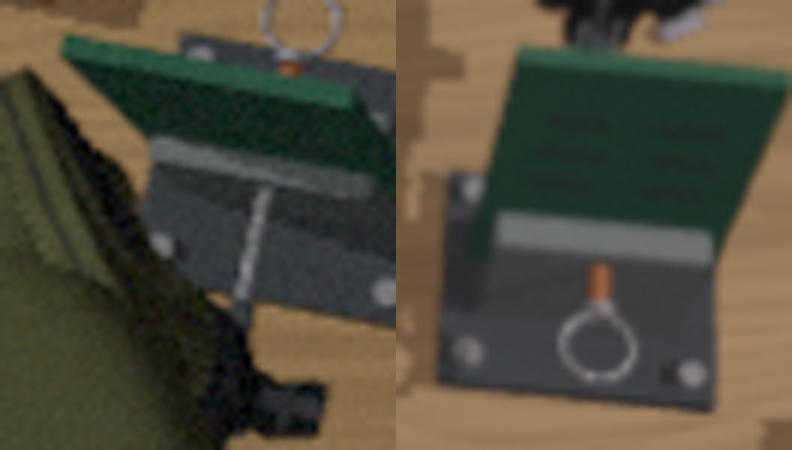

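Top view: the nose is in the bore at (262,190). Scene view: the rust pin is coming out on the ring side at (598,280). Force is about 9.5 N, so I'll continue.

Call:
send_rows([
  [0,-0.4,0,-0.1,0],
  [0,-0.8,0,-0.1,0],
  [0,-1.2,0,-0.1,0],
  [0,-1.6,0,-0.1,0],
  [0,-2,0,-0.1,0],
  [0,-2.4,0,-0.1,0],
  [0,-2.8,0,-0.1,0],
  [0,-3.2,0,-0.1,0],
  [0,-3.3,0,-0.1,0],
  [0,-3.3,0,-0.1,0],
])

```text
clock: 8.35
ee_pos: [0.5319, 0.2596, 0.0703]
tcp_rot: [-0.004, 0.093, 0.996, -0.0]
contact_force: [-8.4, 1.7, 0.3]
grip_width: 0.0097
finger_force: 109.2
```

```bash
python3 - <<'E'
from h import *
s=status.read_state();print(s['clock'],np.round(s['ee_pos'],4),s['contact_force'],s['ft_torque'],rel([.4718,.2699,.0711],169.2))
im=cams.get_image('top');im2=cams.get_image('scene')
a=[cv2.resize(im[150:225,150:216],(396,450),interpolation=cv2.INTER_CUBIC),cv2.resize(im2[210:285,321:387],(396,450),interpolation=cv2.INTER_CUBIC)]
cv2.imwrite('pics/crop4.png',np.hstack(a))
# rust extent in scene
for n,i in(('b',cv2.imread('pics/scene0.png')),('n',im2)):
    i=i.astype(float); m=(i[...,2]>1.3*i[...,1]+15); m[:230]=0;m[275:]=0;m[:,345:][:,22:]=0;m[:,:340]=0
    ys,xs=np.nonzero(m);print(n,len(xs),ys.min(),ys.max(),xs.mean())
E
```

```text
8.35 [0.5319 0.2596 0.0703] [-8.40381056  1.74251785  0.32598757] [0.35814203 1.38259996 0.05032075] (array([ 6.1 , -0.1 , -0.03]), 'yaw', np.float64(169.31), 'spin', np.float64(0.11), 'q6', np.float64(36.6), 'q1', np.float64(25.9))
b 5 244 246 354.6
n 40 244 258 354.1
```

View pics/crop4.png

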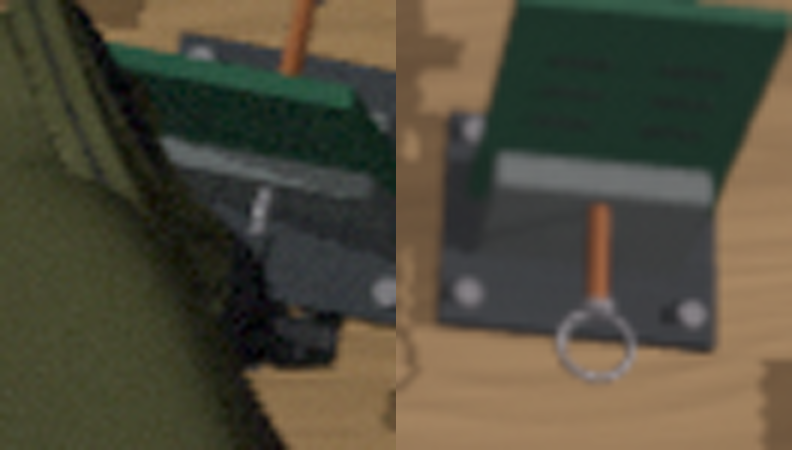

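Call:
send_rows([
  [0,3,0,0,0],
  [0,7,0,0,0],
  [0,8.5,0,0,0],
  [0,8.5,-1,-4,0],
  [0,8.5,-5,-5,0],
  [0,7.2,-10,-5,-3.1],
  [0,5.8,-15,-5,-3.1],
  [0,4.2,-20,-5,-3.1],
  [0,2.5,-25,-5,-3.1],
  [0,2.25,-26.8,-5,-3.1],
  [0,2.25,-26.8,-5,-3.1],
  [0,2.25,-26.8,-5,-3.1],
], force=80)

```text
clock: 9.65
ee_pos: [0.4643, 0.0, 0.1216]
tcp_rot: [0.0, 0.068, 0.998, 0.0]
contact_force: [-0.4, 0.2, -1.4]
grip_width: 0.0094
finger_force: 108.9
```

```bash
python3 - <<'E'
from h import *
s=status.read_state();print(s['clock'],np.round(s['ee_pos'],4),s['contact_force'],rel([.4598,.0006,.0271],172.44))
im,p=snap('wrist','w5.png')
E
```

```text
9.65 [0.4643 0.     0.1216] [-0.39887013  0.20976913 -1.39732921] (array([ 0.46, -0.01,  9.45]), 'yaw', np.float64(172.24), 'spin', np.float64(-0.2), 'q6', np.float64(7.7), 'q1', np.float64(-0.0))
```

View pics/w5.png

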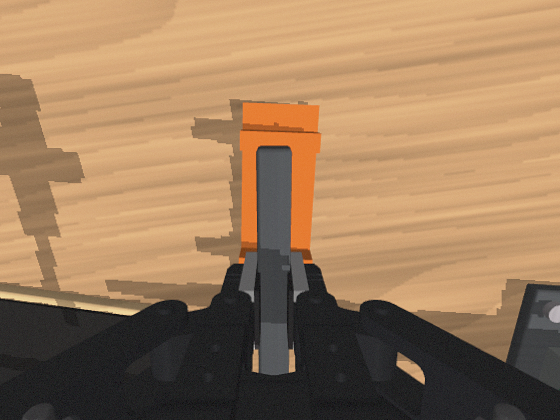

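The wrist view shows the shank above the rest, tail at (273,147), the same as before driving, so it hasn't slipped. I'll lay it down. That was picture 10 of 10, so from here I'll only use numbers.

Call:
send_rows([
  [0,0.46,0,4,-0.2],
  [0,0.46,0,7.5,-0.2],
  [0,0.46,0,8.6,-0.2],
  [0,0.46,0,9.1,-0.2],
  [0,0.46,0,9.4,-0.2],
  [0,0.46,0,9.4,-0.2],
  [0,0.46,0,9.4,-0.2],
])

```text
clock: 10.4
ee_pos: [0.4605, 0.0013, 0.0286]
tcp_rot: [0.001, 0.065, 0.998, 0.0]
contact_force: [0.0, -0.6, -0.7]
grip_width: 0.0094
finger_force: 108.9
```

```bash
python3 - <<'E'
from h import *
s=status.read_state();print(s['clock'],np.round(s['ee_pos'],4),s['contact_force'],rel([.4598,.0006,.0271],172.44))
E
```

```text
10.4 [0.4605 0.0013 0.0286] [ 0.03843102 -0.58500551 -0.67182386] (array([ 0.06, -0.08,  0.15]), 'yaw', np.float64(172.57), 'spin', np.float64(0.13), 'q6', np.float64(7.6), 'q1', np.float64(0.2))
```

Call:
send_rows([
  [0,0.05,-0.05,0.1,0],
  [0,0.05,-0.05,0.17,0],
  [0,0.05,-0.05,0.17,0],
  [0.3,0.05,-0.05,0.17,0],
  [0.6,0.05,-0.05,0.17,0],
  [1,0.05,-0.05,0,0],
  [1,0.05,-0.05,0,0],
  [1,0.05,-0.05,0,0],
  [1,0.05,-0.05,-4,0],
  [1,0.05,-0.05,-9,0],
  [1,0.05,-0.05,-12.5,0],
  [1,0.05,-0.05,-12.5,0],
])

```text
clock: 11.6
ee_pos: [0.4627, 0.0008, 0.1574]
tcp_rot: [0.005, 0.065, 0.998, 0.0]
contact_force: [1.2, 0.9, 0.1]
grip_width: 0.0852
finger_force: 0.0
```

```bash
python3 - <<'E'
from h import *
s=status.read_state();print(s['clock'],np.round(s['ee_pos'],4),s['grip_width'])
im,p=snap('wrist','w6.png'); g=cv2.cvtColor(im,cv2.COLOR_BGR2HSV)
print(proj(p,[[.572,-.0136,.0345],[.459,.0007,.037],[.4053,.0075,.037]]))
# punch: low-saturation grey inside rest region
for v in list(range(120,300,15)):
    r=im[v,200:360].astype(int); sat=g[v,200:360,1]; x=np.nonzero(sat<90)[0]+200
    print(v,x.min() if len(x) else None,x.max() if len(x) else None,len(x))
E
```

```text
11.6 [0.4627 0.0008 0.1574] 0.0852435672100768
[[272.30828237 337.40867872]
 [271.54850874 202.26854556]
 [271.12537096 124.8146265 ]]
120 None None 0
135 265 281 17
150 265 280 16
165 265 280 16
180 265 280 16
195 265 280 16
210 265 280 16
225 265 280 16
240 265 280 16
255 265 280 16
270 265 280 16
285 268 277 10
```

Call:
send_rows([
  [1,0,0,-5,0],
  [1,0,0,-10,-8],
  [1,0,0,-14.3,-16],
  [1,-2.5,5,-14.3,-25],
  [1,-5,10,-14.3,-33],
  [1,-7.5,15,-14.3,-42],
  [1,-10,20,-14.3,-50],
  [1,-13.3,24,-14.3,-59],
  [1,-13.3,25.9,-14.3,-67],
  [1,-13.3,25.9,-14.3,-76],
  [1,-13.3,25.9,-14.3,-86.6],
  [1,-13.3,25.9,-14.3,-86.6],
])

```text
clock: 12.85
ee_pos: [0.6238, 0.2408, 0.2924]
tcp_rot: [-0.002, -0.639, 0.769, 0.001]
contact_force: [-1.5, 0.1, 0.3]
grip_width: 0.085
finger_force: 0.0
```

```bash
cat > pan.py <<'E'
from h import *
s=status.read_state();print(s['clock'],np.round(s['ee_pos'],4),rel([.628,.2405,.212],-100.8))
im,p=snap('wrist','w7.png'); h=cv2.cvtColor(im,cv2.COLOR_BGR2HSV)
m=((h[...,0]>60)&(h[...,0]<95)&(h[...,1]>90)).astype(np.uint8)
bright=m*(h[...,2]); print('green px',m.sum(),'V pct',np.percentile(h[...,2][m>0],[10,50,90]) if m.sum() else '')
c,sn=np.cos(np.radians(-10.8)),np.sin(np.radians(-10.8)); M=np.array([[c,-sn,0],[sn,c,0],[0,0,1]])
L=[(-.005,.065,.24),(.005,.065,.24),(.005,-.065,.24),(-.005,-.065,.24)]
print('pred',proj(p,np.array([M@l+[.6272,.2403,0] for l in L])).round(1).tolist())
n,lab,st,_=cv2.connectedComponentsWithStats(m)
for i in range(1,n):
    if st[i,4]>150: print('comp',st[i].tolist())
V=h[...,2]
for v in range(0,420,25):
    x=np.nonzero(m[v])[0]
    if len(x): 
        b=x[V[v,x]>np.percentile(V[m>0],50)]
        print(v,x.min(),x.max(),len(x),'bright',(b.min(),b.max(),len(b)) if len(b) else '')
E
python3 pan.py
```

```text
12.85 [0.6238 0.2408 0.2924] (array([-0.07, -0.45,  8.03]), 'yaw', np.float64(-100.6), 'spin', np.float64(0.2), 'q6', np.float64(-58.3), 'q1', np.float64(21.1))
green px 3937 V pct [117. 120. 123.]
pred [[273.9, 345.0], [256.8, 345.0], [254.6, 114.9], [275.0, 115.0]]
comp [259, 119, 21, 230, 3842]
125 260 279 20 bright (np.int64(260), np.int64(279), 15)
150 260 278 19 bright (np.int64(260), np.int64(278), 11)
175 260 277 18 bright (np.int64(261), np.int64(276), 9)
200 260 277 17 bright (np.int64(266), np.int64(277), 5)
225 260 277 17 bright (np.int64(264), np.int64(277), 5)
250 260 276 17 bright (np.int64(261), np.int64(274), 5)
275 260 275 15 bright (np.int64(262), np.int64(273), 6)
300 260 275 16 bright (np.int64(261), np.int64(271), 4)
325 127 274 16 bright (np.int64(261), np.int64(274), 12)
375 280 454 2 bright
```

Call:
send_rows([
  [1,-0.2,-0.2,3,0.7],
  [1,-0.2,-0.2,6,0.7],
  [1,-0.2,-0.2,8,0.7],
  [1,-0.2,-0.2,8,0.7],
  [1,-0.2,-0.2,8,0.7],
  [0.3,-0.2,-0.2,8,0.7],
  [0.3,-0.2,-0.2,8,0.7],
  [0,-0.2,-0.2,8,0.7],
  [0,-0.2,-0.2,8,0.7],
  [0,-0.2,-0.2,8,0.7],
  [0,-0.2,-0.2,8,0.7],
], force=70)

```text
clock: 14.0
ee_pos: [0.6268, 0.2421, 0.216]
tcp_rot: [0.001, -0.632, 0.775, -0.0]
contact_force: [-0.4, -0.2, 1.5]
grip_width: 0.0092
finger_force: 69.1
```

```bash
python3 - <<'E'
from h import *
s=status.read_state();print(s['clock'],np.round(s['ee_pos'],4),s['contact_force'],s['grip_width'],s['finger_force'],rel([.626,.2425,.212],-101.3))
E
```

```text
14.0 [0.6268 0.2421 0.216 ] [-0.40802306 -0.21988719  1.53343547] 0.00915888123612448 69.07877683639526 (array([-0.02,  0.09,  0.4 ]), 'yaw', np.float64(-101.55), 'spin', np.float64(-0.25), 'q6', np.float64(-57.3), 'q1', np.float64(21.1))
```

Call:
send_rows([
  [0,0,0,-0.5,0],
  [0,0,0,-1.5,0],
  [0,0,0,-3,0],
  [0,0,0,-5,0],
  [0,0,0,-7.5,0],
  [0,0,0,-10,0],
  [0,0,0,-12,0],
  [0,0,0,-12,0],
  [0,0,0,-12,0],
])

```text
clock: 14.9
ee_pos: [0.6265, 0.2419, 0.335]
tcp_rot: [-0.0, -0.632, 0.775, 0.0]
contact_force: [0.3, -0.9, -6.6]
grip_width: 0.0093
finger_force: 68.4
```

```bash
python3 - <<'E'
from h import *
s=status.read_state();print(s['clock'],np.round(s['ee_pos'],4),s['contact_force'],s['ft_torque'],s['grip_width'],s['finger_force'])
y=np.radians(-17); T=[.6006+.005*np.cos(y),-.2376+.005*np.sin(y),.336]; print(T,rel(T,-107))
E
```

```text
14.9 [0.6265 0.2419 0.335 ] [ 0.32471426 -0.92064625 -6.60761245] [-0.00046846  0.03684771  0.00094639] 0.009279950100843579 68.35876822471619
[np.float64(0.6053815237798152), np.float64(-0.2390618585236137), 0.336] (array([47.55, -7.56, -0.09]), 'yaw', np.float64(-101.55), 'spin', np.float64(5.45), 'q6', np.float64(-57.3), 'q1', np.float64(21.1))
```

The panel is free: 6.6 N carried. Now I'll carry it over to the rack.

Call:
send_rows([
  [0,2,0,0,0],
  [0,6,-0.5,0,0],
  [0,10.5,-1.5,0,1],
  [0,15,-2.5,0,2],
  [0,19.5,-3.5,0,3],
  [0,24,-4.2,0,4],
  [0,28.5,-5,0,5.4],
  [0,33,-5.5,0,5.4],
  [0,37.5,-6.2,0,5.4],
  [0,42,-6.8,0,5.4],
  [0,45.5,-7.3,0,5.4],
  [0,47.5,-7.5,0,5.4],
])

```text
clock: 16.1
ee_pos: [0.6034, -0.2416, 0.3328]
tcp_rot: [-0.002, -0.594, 0.805, 0.001]
contact_force: [0.2, -0.5, -5.9]
grip_width: 0.0091
finger_force: 68.4
```

```bash
cat > rack.py <<'E'
from h import *
y=np.radians(-17); c,sn=np.cos(y),np.sin(y)
W=lambda x,yy,z: np.array([.6006+c*x-sn*yy,-.2376+sn*x+c*yy,z])
s=status.read_state();print(s['clock'],np.round(s['ee_pos'],4),s['contact_force'],s['grip_width'],rel(W(.005,0,.3),-107))
def yl(im,p):
    h=cv2.cvtColor(im,cv2.COLOR_BGR2HSV); m=(h[...,0]>20)&(h[...,0]<35)&(h[...,1]>180)&(h[...,2]>90)
    ys,xs=np.nonzero(m)
    if len(xs)<8: return print('few',len(xs))
    P=np.array([onz(p,u,v,.015) for u,v in zip(xs,ys)])[:,:2]
    D=P-W(0,0,0)[:2]; L=np.stack([D@[c,sn],D@[-sn,c]],1); k=(abs(L[:,0])<.03)&(abs(L[:,1])<.14); L=L[k]
    f=np.polyfit(L[:,1],L[:,0],1); print(len(L),'x offset at y=0 mm',f[1]*1e3,'yaw deg',-np.degrees(f[0]),'y range',L[:,1].min(),L[:,1].max(),'xrange',np.percentile(L[:,0],[2,50,98]))
for n in('top','scene'): yl(cv2.imread(f'pics/{n}0.png'),cams.camera_params(n))
im,p=snap('wrist','w8.png'); yl(im,p)
print(proj(p,np.array([W(0,0,.015),W(0,-.115,.015),W(0,.115,.015),W(-.05,-.116,.135),W(-.05,0,.135)])).round(0).tolist())
E
python3 rack.py
```

```text
16.1 [ 0.6034 -0.2416  0.3328] [ 0.15370834 -0.53278706 -5.89114476] 0.009124779741129404 (array([-0.31, -0.13,  3.28]), 'yaw', np.float64(-107.13), 'spin', np.float64(-0.13), 'q6', np.float64(-94.7), 'q1', np.float64(-21.8))
245 x offset at y=0 mm 1.4096075824457215 yaw deg -0.09649511968003531 y range -0.1127345105326908 0.11398530776063592 xrange [-0.00341015  0.0013831   0.00614124]
240 x offset at y=0 mm 4.281592146828497 yaw deg 0.05208174747498944 y range -0.11317574822906143 0.11100738030054778 xrange [-0.00179544  0.00432674  0.01024873]
14 x offset at y=0 mm 1.8640323945991697 yaw deg -3.4027520946250545 y range -0.11296955307688705 -0.06680958742988152 xrange [-0.00405231 -0.00401932  0.00343669]
[[275.0, 169.0], [275.0, 71.0], [275.0, 255.0], [335.0, 54.0], [329.0, 189.0]]
```

Call:
send_rows([
  [0,-0.3,-3,0,0],
  [0,-0.3,-5,0,0],
  [0,-0.3,-5,0,0],
  [0,-0.3,-5,0,0],
  [0,-0.3,-5,0,0],
  [0,-0.3,-5,0,0],
])

```text
clock: 16.75
ee_pos: [0.6528, -0.2497, 0.3356]
tcp_rot: [-0.0, -0.595, 0.804, 0.0]
contact_force: [0.0, 0.6, -4.7]
grip_width: 0.0093
finger_force: 70.0
```

```bash
cat >> rack.py <<'E'
# rail: bright pixels brighter than mat around predicted line
g=cv2.cvtColor(im,cv2.COLOR_BGR2GRAY).astype(int)
for yy in(-.09,-.06,-.03,0,.03,.06):
    u,v=proj(p,W(-.05,yy,.135))[0]; v=int(round(v)); 
    if 0<=v<420:
        r=g[v,max(0,int(u)-25):int(u)+26]; print('rail y',yy,'pred',u.round(1),v,'x0',max(0,int(u)-25),' '.join(map(str,r[::2])))
E
python3 rack.py
```

```text
16.75 [ 0.6528 -0.2497  0.3356] [ 0.0148347   0.58328173 -4.72393849] 0.009255021819489848 (array([0.36, 4.85, 3.56]), 'yaw', np.float64(-106.94), 'spin', np.float64(0.06), 'q6', np.float64(-94.0), 'q1', np.float64(-20.9))
245 x offset at y=0 mm 1.4096075824457215 yaw deg -0.09649511968003531 y range -0.1127345105326908 0.11398530776063592 xrange [-0.00341015  0.0013831   0.00614124]
240 x offset at y=0 mm 4.281592146828497 yaw deg 0.05208174747498944 y range -0.11317574822906143 0.11100738030054778 xrange [-0.00179544  0.00432674  0.01024873]
178 x offset at y=0 mm -0.766542821837849 yaw deg 0.053208821512315096 y range -0.11282390990985025 0.11502669920689622 xrange [-0.00465363 -0.00324621  0.00506533]
[[315.0, 163.0], [318.0, 65.0], [312.0, 249.0], [395.0, 46.0], [383.0, 181.0]]
rail y -0.09 pred 392.0 79 x0 367 30 51 50 54 52 48 48 50 49 89 136 163 182 200 203 191 120 48 49 48 210 220 197 193 194 193
rail y -0.06 pred 388.9 115 x0 363 38 37 44 48 53 50 54 50 46 46 118 152 177 194 205 196 172 45 52 45 94 233 195 204 204 191
rail y -0.03 pred 386.0 149 x0 360 40 34 50 50 52 47 52 54 49 48 117 149 175 196 204 198 169 50 46 45 198 232 209 203 200 188
rail y 0 pred 383.2 181 x0 358 40 40 51 52 49 50 51 50 54 40 135 160 184 202 199 193 63 48 50 40 234 201 181 193 196 195
rail y 0.03 pred 380.6 212 x0 355 39 34 53 53 45 54 53 52 49 50 122 153 179 202 202 193 68 47 46 41 229 191 194 192 191 198
rail y 0.06 pred 378.1 242 x0 353 56 48 46 50 51 54 50 51 50 49 136 159 186 202 198 182 44 51 51 148 231 171 181 192 194 188
```

Measured from the wrist camera, the rail matches the prediction within 0.5 px and the line within about 1 mm. I'll lower the panel over the line.

Call:
send_rows([
  [0,0.36,3,0,0],
  [0,0.36,4.85,1,0],
  [0,0.36,4.85,4,0],
  [0,0.36,4.85,7,0],
  [0,0.36,4.85,10,0],
  [0,0.36,4.85,12.5,0],
  [0,0.36,4.85,13.3,0],
  [0,0.36,4.85,13.3,0],
  [0,0.36,4.85,13.3,0],
  [0,0.36,4.85,13.3,0],
])

```text
clock: 17.8
ee_pos: [0.6074, -0.24, 0.2047]
tcp_rot: [0.001, -0.595, 0.804, -0.002]
contact_force: [-0.2, 0.3, -5.6]
grip_width: 0.0089
finger_force: 70.9
```

```bash
cat > st.py <<'E'
from h import *
y=np.radians(-17); c,sn=np.cos(y),np.sin(y)
W=lambda x,yy,z: np.array([.6006+c*x-sn*yy,-.2376+sn*x+c*yy,z])
s=status.read_state();print(s['clock'],np.round(s['ee_pos'],4),np.round(s['contact_force'],2),np.round(s['ft_torque'],3),s['grip_width'],s['finger_force'],rel(W(.005,0,.191),-107))
E
python3 st.py
```

```text
17.8 [ 0.6074 -0.24    0.2047] [-0.19  0.28 -5.64] [ 0.035 -0.043  0.066] 0.008887037172511643 70.8697521686554 (array([-0.03,  0.22,  1.37]), 'yaw', np.float64(-106.95), 'spin', np.float64(0.05), 'q6', np.float64(-94.6), 'q1', np.float64(-21.6))
```

Call:
send_rows([
  [0,0,0.2,0.6,0],
  [0,0,0.2,0.9,0],
  [0,0,0.2,1.05,0],
  [0,0,0.2,1.1,0],
  [0,0,0.2,1.15,0],
  [0,0,0.2,1.2,0],
  [0,0,0.2,1.2,0],
])

```text
clock: 18.5
ee_pos: [0.6043, -0.2389, 0.191]
tcp_rot: [0.0, -0.595, 0.804, -0.0]
contact_force: [-1.5, -0.2, -2.5]
grip_width: 0.0096
finger_force: 71.4
```

```bash
python3 st.py
```

```text
18.5 [ 0.6043 -0.2389  0.191 ] [-1.5  -0.23 -2.54] [0.088 0.368 0.069] 0.009570090111917647 71.43904209136963 (array([-0.02, -0.11,  0.  ]), 'yaw', np.float64(-106.95), 'spin', np.float64(0.05), 'q6', np.float64(-94.6), 'q1', np.float64(-21.6))
```

Call:
send_rows([
  [0,0,-0.05,0.06,0],
  [0,0,-0.05,0.06,0],
  [0.16,0,-0.05,0.06,0],
  [0.2,0,-0.05,0.06,0],
  [0.24,0,-0.05,0.06,0],
  [0.24,0,-0.05,0.06,0],
], force=20)

```text
clock: 19.1
ee_pos: [0.6051, -0.2391, 0.19]
tcp_rot: [0.0, -0.595, 0.804, -0.0]
contact_force: [0.6, 0.4, 1.2]
grip_width: 0.0203
finger_force: 0.0
```

```bash
python3 st.py
```

```text
19.1 [ 0.6051 -0.2391  0.19  ] [0.61 0.42 1.16] [0.    0.02  0.022] 0.020325243146431853 0.0 (array([-0.01, -0.02, -0.1 ]), 'yaw', np.float64(-106.94), 'spin', np.float64(0.06), 'q6', np.float64(-94.6), 'q1', np.float64(-21.6))
```

Call:
send_rows([
  [0.24,0,0.3,0,0],
  [0.24,0,0.6,0,0],
  [0.24,0,0.8,0,0],
  [0.24,0,1,0,0],
  [0.25,0,1.2,0,0],
  [0.26,0,1.5,0,0],
  [0.28,0,1.8,0,0],
  [0.29,0,2.1,0,0],
  [0.3,0,2.4,0,0],
  [0.32,0,2.7,0,0],
  [0.33,0,3,0,0],
  [0.34,0,3,0,0],
])

```text
clock: 20.3
ee_pos: [0.5754, -0.2301, 0.1899]
tcp_rot: [-0.0, -0.595, 0.804, 0.0]
contact_force: [0.3, 0.3, -0.6]
grip_width: 0.0291
finger_force: 0.3
```

```bash
cat > lean.py <<'E'
from h import *
from scipy.optimize import least_squares
exec(open('st.py').read().split('\n',1)[1])
Cs=[]
for n in('top','scene'):
    im,p=snap(n); h=cv2.cvtColor(im,cv2.COLOR_BGR2HSV)
    m=((h[...,0]>60)&(h[...,0]<95)&(h[...,1]>90)).astype(np.uint8)
    q=proj(p,W(0,0,.1))[0].astype(int); k=np.zeros_like(m); k[max(0,q[1]-70):q[1]+70,max(0,q[0]-70):q[0]+70]=1; m*=k
    Cs.append((p,m)); ys,xs=np.nonzero(m); print(n,len(xs),xs.min() if len(xs) else '',xs.max() if len(xs) else '',ys.min() if len(xs) else '',ys.max() if len(xs) else '')
def mask(p,th,x0,shape):
    t=np.radians(th); P=[]
    for a in(0,.01):
        for b in(-.065,.065):
            for z in(0,.2): P.append(W(x0+a*np.cos(t)-z*np.sin(t),b,.015+z*np.cos(t)+a*np.sin(t)))
    hull=cv2.convexHull(proj(p,np.array(P)).astype(np.float32)).astype(int); M=np.zeros(shape,np.uint8); return cv2.fillConvexPoly(M,hull,1)
best=[]
for th in np.arange(0,92,2):
    for x0 in np.arange(-.03,.031,.006):
        # green px outside the hull are bad, uncovered hull less so (arm may hide)
        sc=sum((m&(1-mask(p,th,x0,m.shape))).sum()*2+((1-m)&mask(p,th,x0,m.shape)).sum() for p,m in Cs); best.append((int(sc),th,round(x0,3)))
print(sorted(best)[:5])
E
python3 lean.py
```

```text
20.3 [ 0.5754 -0.2301  0.1899] [ 0.27  0.25 -0.65] [-0.036  0.138 -0.006] 0.029119731390213774 0.26068615552503616 (array([-0.02, -3.12, -0.11]), 'yaw', np.float64(-106.95), 'spin', np.float64(0.05), 'q6', np.float64(-94.8), 'q1', np.float64(-21.8))
top 110 320 356 163 211
scene 1321 178 222 207 256
[(869, np.int64(12), np.float64(-0.0)), (895, np.int64(10), np.float64(-0.0)), (944, np.int64(12), np.float64(0.006)), (946, np.int64(14), np.float64(0.006)), (1029, np.int64(14), np.float64(-0.0))]
```

The silhouette fit gives about 12° of lean with the foot at x0 = 0. I'll keep leaning it onto the rail.

Call:
send_rows([
  [0.35,0,0.3,0,0],
  [0.36,0,0.6,0,0],
  [0.37,0,0.9,0,0],
  [0.38,0,1.2,0,0],
  [0.39,0,1.5,0,0],
  [0.4,0,1.8,0,0],
  [0.41,0,2.1,0,0],
  [0.42,0,2.4,0,0],
  [0.44,0,2.8,0,0],
  [0.46,0,3.2,0,0],
  [0.48,0,3.6,0,0],
  [0.5,0,3.6,0,0],
])

```text
clock: 21.6
ee_pos: [0.541, -0.2196, 0.19]
tcp_rot: [-0.0, -0.595, 0.804, 0.0]
contact_force: [0.3, -0.0, 0.3]
grip_width: 0.0429
finger_force: 0.0
```

```bash
python3 lean.py
```

```text
21.6 [ 0.541  -0.2196  0.19  ] [ 0.3  -0.05  0.3 ] [-0.044 -0.027  0.044] 0.04289087979389845 0.0 (array([-0.02, -6.72, -0.1 ]), 'yaw', np.float64(-106.95), 'spin', np.float64(0.05), 'q6', np.float64(-95.1), 'q1', np.float64(-22.1))
top 202 319 357 160 208
scene 1563 181 222 201 256
[(983, np.int64(16), np.float64(-0.0)), (1016, np.int64(14), np.float64(-0.0)), (1050, np.int64(18), np.float64(-0.0)), (1107, np.int64(18), np.float64(0.006)), (1112, np.int64(14), np.float64(-0.006))]
```

Call:
send_rows([
  [0.5,0,0,-0.5,0],
  [0.5,0,0,-1.5,0],
  [0.5,0,0,-3,0],
  [0.5,0,0,-5,0],
  [0.5,0,0,-8,0],
  [0.5,0,0,-12,0],
  [0.5,-3,3,-14,0],
  [0.5,-8,8,-14,0],
  [0.5,-12,12,-14,0],
  [0.5,-16,15,-14,0],
  [0.5,-16,15,-14,0],
  [0.5,-16,15,-14,0],
])

```text
clock: 22.9
ee_pos: [0.4433, -0.0205, 0.3314]
tcp_rot: [0.001, -0.597, 0.802, -0.0]
contact_force: [-0.1, -1.4, 0.7]
grip_width: 0.0424
finger_force: 0.0
```

```bash
python3 lean.py; python3 - <<'E'
from h import *
# bystanders/rest: difference from first pictures
for n in('top','scene'):
    im,p=snap(n); d=cv2.absdiff(cv2.GaussianBlur(im,(5,5),0),cv2.GaussianBlur(cv2.imread(f'pics/{n}0.png'),(5,5),0)).max(2)
    N,l,st,c=cv2.connectedComponentsWithStats((d>40).astype(np.uint8))
    print(n,[st[i].tolist() for i in range(1,N) if st[i,4]>15])
E
```

```text
22.9 [ 0.4433 -0.0205  0.3314] [-0.06 -1.4   0.69] [-0.02  -0.025 -0.002] 0.04240167892154384 0.0 (array([ 16.3 , -21.78,  14.05]), 'yaw', np.float64(-106.7), 'spin', np.float64(0.3), 'q6', np.float64(-76.0), 'q1', np.float64(-2.7))
top 577 323 391 163 216
scene 1770 181 222 201 256
[(684, np.int64(18), np.float64(-0.0)), (724, np.int64(20), np.float64(-0.0)), (813, np.int64(20), np.float64(0.006)), (854, np.int64(22), np.float64(0.006)), (863, np.int64(18), np.float64(-0.006))]
top [[160, 155, 54, 21, 488], [248, 164, 76, 189, 9080], [335, 178, 46, 17, 204], [337, 187, 47, 15, 108], [315, 193, 5, 15, 62], [436, 230, 5, 4, 17], [245, 313, 5, 6, 20], [323, 328, 237, 92, 12711], [245, 348, 34, 13, 156], [249, 351, 57, 28, 753], [236, 361, 6, 12, 38], [189, 381, 53, 39, 1356]]
scene [[60, 0, 29, 14, 291], [219, 0, 17, 24, 102], [270, 0, 38, 91, 1723], [67, 19, 35, 17, 435], [229, 27, 14, 30, 230], [80, 41, 25, 11, 111], [50, 53, 16, 19, 118], [74, 52, 62, 67, 2040], [237, 59, 9, 31, 172], [16, 73, 30, 36, 551], [49, 77, 22, 35, 431], [87, 82, 6, 6, 26], [136, 86, 31, 17, 373], [281, 91, 14, 13, 116], [215, 92, 20, 5, 37], [17, 116, 115, 75, 2111], [52, 121, 20, 17, 162], [253, 136, 17, 21, 223], [54, 138, 4, 6, 19], [135, 169, 5, 6, 20], [180, 200, 43, 25, 793], [336, 207, 51, 34, 1179], [182, 246, 42, 11, 192], [354, 251, 2, 8, 16]]
```

```bash
python3 -c "
from rig import order; print(order.hand_in())"
```

```text
the job is handed in; nothing more can be done
None
```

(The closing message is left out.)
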